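# Load the cassette wash bath, fit its cover and lock the water flow

## Task

Lay every tissue cassette from the white enamel tray flat on the floor of the steel wash bath, side by side and not on top of one another. Then fit the bath's loose perforated cover: slide its plain end under the two hooks at the back until its hole comes over the pin on the front ledge, and let it drop so that it lies flush and square on the rim. Only then reset the water regulator: draw its fork lock fully back from the knob, turn the knob until the pointer stands at the brass mark of the set ring, and slide the lock fully home again around the knob; leave the other things on the bench where they are.

Things in the scene. Friction and masses are not known exactly. Their poses are not given: they have to be found in the camera images.
- bath: fixed steel basin 210 (x) x 128 (y) x 45 mm, walls and floor 5 mm. Origin: centre of its underside on the bench; z up; +x from front ledge (robot side) to back hooks. Ledge at rim height, x -135 to -105 mm. Two hooks 22 mm wide at y -42 and +42: uprights x 108 to 114, arms reach forward to x 92; arms' underside 17 mm, top 21 mm above the rim
- bath_pin (a point): tip of the locating pin on the bath's front ledge, at x=-121, y=0 mm in the bath's frame; the pin is fixed, 8 mm in diameter with a tapered tip and stands 7 mm above ledge and rim
- cover: loose perforated light-grey plastic plate 240 (x) x 126 (y) x 5 mm, about 160 g, on the bench. Origin: centre of its underside; z up. Single large hole at the -x end, plain end +x. Seated: origin at x -15, y 0 mm in the bath's frame at rim height, plain end 3 mm short of the hook uprights. To slide in, the underside must be 7 to 12 mm above the rim (over the pin, under the arms)
- cover_hole (a point): centre of the cover's round hole (14 mm in diameter) in the plane of the plate's underside, 106 mm from the origin towards -x
- cover_grip (a point): middle of the cover's black bridge handle, above the plate's centre: a bar 12 mm thick (cover's x), 70 mm long (cover's y), 15 mm high, its top 36 mm and its lower face 21 mm above the plate's underside, open underneath between two 10 mm posts at its ends
- regulator: fixed aluminium valve block of the water regulator, 35 mm high; origin on the bench under the knob's axis; the block reaches from x=-105 to +45 mm and y=-40 to +40 mm; z up
- flow_knob (a joint): black knob's angle, 0 to 2.4 rad, clockwise from above; pointer along the regulator's +y at 0, its +x at 1.57. Stiff (0.05 N m), stays where left. Axis vertical through the regulator's origin. Grip: a bar 12 mm thick, 46 mm long (along the pointer), from 57 to 91 mm above the bench; below it a 24 mm hub and a 46 mm flange (37 to 43 mm above the bench)
- knob_pointer (a point): pointer of the knob (white line on one end of its bar), taken 27 mm from the axis
- set_mark (a point): small raised brass mark, 5 mm wide, on the steel set ring around the white dial, taken 27 mm from the knob's axis: the pointer has to stand here. The mark's angle differs from start to start, and the set ring is fixed
- flow_lock (a joint): travel of the fork lock in m: 0 drawn back (clear of the knob), 0.032 fully home with its fork around the knob's hub; home at the start; slides along the regulator's +x, friction about 1.5 N, stays where it is left
- lock_tab (a point): upper middle of the lock's dark steel thumb tab, 70 mm above the bench: the tab is 18 mm long (regulator's x) and 14 mm wide (y), standing from 50 to 82 mm above the bench on the lock's plate, which is 52 mm wide (y), its top 50 mm above the bench; 78 mm from the knob's axis when drawn back, 46 mm when home
- tray: fixed white enamel tray with dark rim, 276 (x) x 236 (y) mm, its floor 6 mm and its rim 16 mm above the bench; origin in the centre of its underside
- mould: steel embedding mould lying among the cassettes in the tray, 36 x 28 mm flange, 12 mm high; not a cassette, stays where it is; origin in the centre of its underside
- cassette1: closed tissue cassette, a flat pale green-grey plastic box 40 (x) x 28 (y) x 8 mm high, 12 g; lies in the enamel tray at the start; origin in the centre of its underside, z up. Only 3 to 5 of the five are there in a run
- cassette2: closed tissue cassette, a flat pale green-grey plastic box 40 (x) x 28 (y) x 8 mm high, 12 g; lies in the enamel tray at the start; origin in the centre of its underside, z up. Only 3 to 5 of the five are there in a run
- cassette3: closed tissue cassette, a flat pale green-grey plastic box 40 (x) x 28 (y) x 8 mm high, 12 g; lies in the enamel tray at the start; origin in the centre of its underside, z up. Only 3 to 5 of the five are there in a run
- cassette4: closed tissue cassette, a flat pale green-grey plastic box 40 (x) x 28 (y) x 8 mm high, 12 g; lies in the enamel tray at the start; origin in the centre of its underside, z up. Only 3 to 5 of the five are there in a run
- cassette5: closed tissue cassette, a flat pale green-grey plastic box 40 (x) x 28 (y) x 8 mm high, 12 g; lies in the enamel tray at the start; origin in the centre of its underside, z up. Only 3 to 5 of the five are there in a run
- forceps: steel forceps, 125 mm long, lying near the robot; leave alone; origin in the centre of its underside
- scalpel_handle: steel scalpel handle 100 mm long, lying behind the tray; leave alone; origin in the centre of its underside
- jar: closed amber jar 72 mm wide, 100 mm high, beyond the bath; leave alone; origin in the centre of its underside
- wash_bottle: white bottle 60 mm wide, 160 mm high, beyond the bath; leave alone; origin in the centre of its underside
- slide_box: blue box 85 x 100 x 35 mm beyond the bath; leave alone; origin in the centre of its underside
- beaker: glass cup 70 mm wide, 85 mm high, at the back; leave alone; origin in the centre of its underside
There are look-alikes about, which are no part of the job. Leave any orange look-alike of the cassette2 alone.

How it is judged:
On the way, in this order (a step that is already met when the one before it is completed fails the run):
1. every cassette lies flat on the bath's floor (x of cassette1 in the frame of bath between -0.1 and 0.1 m and y of cassette1 in the frame of bath between -0.06 and 0.06 m and z of cassette1 in the frame of bath between 0.002 and 0.009 m and angle between each of cassette1, cassette2, cassette3, cassette4, cassette5's own z axis and vertical below 0.12 rad and x of cassette2 in the frame of bath between -0.1 and 0.1 m and y of cassette2 in the frame of bath between -0.06 and 0.06 m and z of cassette2 in the frame of bath between 0.002 and 0.009 m and x of cassette3 in the frame of bath between -0.1 and 0.1 m and y of cassette3 in the frame of bath between -0.06 and 0.06 m and z of cassette3 in the frame of bath between 0.002 and 0.009 m and x of cassette4 in the frame of bath between -0.1 and 0.1 m and y of cassette4 in the frame of bath between -0.06 and 0.06 m and z of cassette4 in the frame of bath between 0.002 and 0.009 m and x of cassette5 in the frame of bath between -0.1 and 0.1 m and y of cassette5 in the frame of bath between -0.06 and 0.06 m and z of cassette5 in the frame of bath between 0.002 and 0.009 m), for 0.3 s.
2. the cover lies flush on the bath, its hole over the pin (horizontal distance between cover_hole and bath_pin below 0.0045 m and z of cover in the frame of bath between 0.043 and 0.0475 m and angle between cover's own z axis and vertical below 0.025 rad and angle between the x axis of cover and the x axis of bath, either way round below 0.07 rad and linear speed of cover below 0.01 m/s), for 0.3 s.
3. the lock is drawn back, before the knob is turned to the mark (value of joint flow_lock below 0.01 m and horizontal distance between knob_pointer and set_mark above 0.006 m), for 0.2 s.
4. the knob's pointer stands at the mark, the lock still drawn back (horizontal distance between knob_pointer and set_mark below 0.0035 m and value of joint flow_lock below 0.01 m), for 0.3 s.
5. the lock is slid home, the knob still at the mark (horizontal distance between knob_pointer and set_mark below 0.0035 m and value of joint flow_lock above 0.027 m), for 0.2 s.
At the end, for the whole second after the job is handed in: Every cassette flat on the bath floor, none on another; cover at rest on the rim, flush within 2.5 mm, hole within 4.5 mm of the pin, square within 4 degrees; pointer within 3.5 mm (7 degrees) of the mark; lock at least 27 of its 32 mm home (all of step 1 and all of step 2 and all of step 5); the robot touches nothing.
It fails at once if another thing on the bench or in the tray is shoved away by more than 5 cm (distance of any of mould, forceps, scalpel_handle, jar, wash_bottle, slide_box, beaker from where it was at the start of the episode above 0.05 m).
It fails at once if a jar, bottle or beaker is knocked over (angle between any of jar, wash_bottle, beaker's own z axis and vertical above 0.6 rad).
Of cassette1, cassette2, cassette3, cassette4, cassette5 only 3 to 5 are there at a start; the rules pass over those that are not, and their reading is None.
At some moment in a run one of cassette1, cassette2, cassette3, cassette4, cassette5, cover may be knocked a few centimetres aside while the robot is not near it.
Once in a run the grip may slacken for a moment while it holds something.
It also fails if it takes over 208 s, if anything falls off the work surface, if the arm or the gripper's body presses on something with over 40 N, if the wrist force passes 120 N, or if a joint passes its speed limit or range.

## Robot

A 6-joint arm with a two-finger parallel gripper is mounted at the origin on the work surface. World frame = base frame: x ahead of the robot, y to its left, z up, the work surface at z = 0. Lengths are in m, angles in rad, forces in N, time in s.
With the tool pointing down it reaches from about 0.325 to 1 m from the base axis. Payload 5.1 kg.
Tool frame: the origin (TCP) lies on the mounting face of the last link; the fingertips stand 173 mm ahead of it and the grasp point (between the pads) lies 155 mm ahead of it (grip_point_offset is the distance from the TCP to the grasp point, in m); x points along the fingers, y is the direction in which the jaws open and shut, and the axes are right-handed (so a half turn about x gives the same grasp; the last joint's range is limited). The gripper opens to 85 mm and grips with 20 to 120 N. Pads are 22 mm wide; open, the fingers measure 114 mm over their backs; the gripper's body (76 mm by 85 mm) begins 54 mm behind the grasp point. The pads swing forward as they close: fully open they stand 13 mm farther back than shut.
Start: joints at [-1.396, 0.124, 1.65, -0, 1.367, -0.083], TCP at [0.166, -0.629, 0.405] pointing down, gripper open.
Joint ranges: [-2.61, 2.61], [-1.02, 2.33], [0.03, 2.71], [-1.35, 4.49], [0.32, 2.68], [-2.91, 2.91]. Speed limits (rad/s): [2.57, 2.57, 3.14, 3.14, 3.14, 3.14].

## Interface

Orientations are given as a rotation vector (axis times angle).
In Python, from cell import * gives the robot as it stands. Calls block until the motion is done:
- move_to(position, orientation): joint-space move of the TCP to a pose.
- move_l(position, orientation=None, velocity=0.15): straight line of the TCP; orientation=None keeps the orientation; velocity is the mean speed in m/s.
- goto_joints(angles): joint-space move.
- move_gripper(opening, squeeze=None): opening from 0.0 (shut) to 1.0 (fully open); squeeze is the grip in N (None keeps the last); returns when the fingers have stopped.
- wait(seconds).
- solve_ik(position, orientation): joint angles nearest the present ones, or None.
- snapshot(name): name is "scene" or "side" or "wrist"; returns a dict with "color" (400x640x3 uint8, red, green, blue), "z_map" (400x640 float32, m along the optical axis (not along the pixel's ray), 0 where there is no reading), "mtx" (3x3 intrinsics, pixels), "dist_coeffs" ([k1, k2, p1, p2, k3] as OpenCV has them; the pictures are not rectified), "R" (3x3) and "t" (3): a world point X has camera coordinates R X + t; the wrist camera has in their place "mount" (4x4, takes a point from camera to tool coordinates, whose origin is the TCP and whose axes are the tool frame's). Camera axes: x right, y down, z forward; pixel columns grow to the right and rows downward; lengths in m; the calibration is good to about 2 mm. A picture is of the moment at which its call begins: read the wrist's pose just before it.
A pose or a line that the arm cannot do raises MotionError and nothing moves.
- hand_in(): hands the job in, once; it reports no verdict.
Readings, each from a call of its own:
- current_time(): time.
- current_q(): joint angles.
- current_dq(): joint speeds.
- current_joint_torque(): joint torques, N m.
- current_eef_pos(): TCP position.
- current_tool_rot(): TCP orientation.
- current_contact_force(): force on the tool from outside, world axes, zero at the start.
- current_wrist_torque(): the same for the moment, N m.
- current_finger_gap(): opening from 0.0 (shut) to 1.0 (fully open).
Only numpy, scipy, OpenCV 4.12 (cv2) and the standard library are available. Lean on these libraries where they do the work, as an engineer would, in place of code of your own. Each camera call takes 0.05 s, during which the arm holds its last target. There are 200 camera calls.

## Working session

There is one attempt and no reset: what is moved stays moved. The work goes in short steps, each a Python script; the robot and the scene stay as the last script left them, time stands still between calls to the robot, and variables do not carry over. Pictures are saved under pics/ and viewed, about 12 in all and at most 16, crops included, and the job is handed in when it is done.

```bash
ls; mkdir -p pics; cat > h.py <<'E'
from cell import *
import numpy as np, cv2
from scipy.spatial.transform import Rotation as Rn
def save(n,im,crop=None,s=1):
    if crop: im=im[crop[1]:crop[3],crop[0]:crop[2]]
    if s!=1: im=cv2.resize(im,None,fx=s,fy=s,interpolation=cv2.INTER_CUBIC)
    cv2.imwrite('pics/'+n+'.png',im[:,:,::-1])
def snap(name):
    p=np.array(current_eef_pos()); r=np.array(current_tool_rot())
    s=snapshot(name)
    if name=='wrist':
        T=np.eye(4); T[:3,:3]=Rn.from_rotvec(r).as_matrix(); T[:3,3]=p
        W=T@np.array(s['mount'])
        s['Rc'],s['c']=W[:3,:3],W[:3,3]
    else:
        R=np.array(s['R']); s['Rc']=R.T; s['c']=-R.T@np.array(s['t'])
    s['mtx']=np.array(s['mtx'],float); s['dist_coeffs']=np.array(s['dist_coeffs'],float)
    return s
def rays(s,uv):
    uv=np.asarray(uv,float).reshape(-1,1,2)
    n=cv2.undistortPoints(uv,s['mtx'],s['dist_coeffs']).reshape(-1,2)
    return np.c_[n,np.ones(len(n))]@s['Rc'].T
def on_plane(s,uv,z):
    d=rays(s,uv); return s['c']+d*((z-s['c'][2])/d[:,2])[:,None]
def depth_pts(s,uv):
    uv=np.asarray(uv).reshape(-1,2).astype(int)
    return s['c']+rays(s,uv)*s['z_map'][uv[:,1],uv[:,0]][:,None]
def proj(s,X):
    R=s['Rc'].T; t=-R@s['c']
    return cv2.projectPoints(np.asarray(X,float).reshape(-1,1,3),cv2.Rodrigues(R)[0],t,s['mtx'],s['dist_coeffs'])[0].reshape(-1,2)
def tri(s1,u1,s2,u2):
    d1,d2=rays(s1,u1)[0],rays(s2,u2)[0]
    A=np.c_[d1,-d2]; k=np.linalg.lstsq(A,s2['c']-s1['c'],rcond=None)[0]
    a,b=s1['c']+k[0]*d1,s2['c']+k[1]*d2
    return (a+b)/2,np.linalg.norm(a-b)
def down(yaw):
    """tool pointing down, jaw direction (tool y) at world angle yaw"""
    y=np.array([np.cos(yaw),np.sin(yaw),0]); x=np.array([0,0,-1.]); return Rn.from_matrix(np.c_[x,y,np.cross(x,y)]).as_rotvec()
E
python3 - <<'E'
from h import *
print(current_time(), current_eef_pos(), current_tool_rot())
for n in ('scene','side','wrist'):
    s=snap(n); save(n+'0',s['color']); print(n,s['c'].round(3),s['Rc'].round(2).tolist(),s['mtx'][0,0],s['dist_coeffs'],(s['z_map']>0).mean())
    if n=='wrist': print(np.array(s['mount']).round(3).tolist())
E
```

```text
pics
0.0 [ 0.16564294 -0.6282827   0.40344232] [ 2.08481374  0.27248488 -2.08501968]
scene [ 1.137 -0.254  0.887] [[0.35, 0.76, -0.56], [0.94, -0.27, 0.21], [0.01, -0.6, -0.8]] 381.951683282399 [-0.03705927  0.          0.          0.          0.        ] 0.9960625
side [0.427 0.658 0.819] [[-0.97, -0.16, 0.16], [-0.22, 0.69, -0.68], [0.0, -0.7, -0.71]] 396.91024860897716 [-0.01022991  0.          0.          0.          0.        ] 0.9957734375
wrist [ 0.241 -0.61   0.372] [[0.26, -0.92, -0.29], [-0.97, -0.24, -0.07], [-0.0, 0.3, -0.95]] 328.6811398272923 [-0.03595411  0.          0.          0.          0.        ] 0.995984375
[[0.001, -0.304, 0.953, 0.032], [1.0, 0.001, -0.001, 0.001], [-0.001, 0.953, 0.304, -0.077], [0.0, 0.0, 0.0, 1.0]]
```

View pics/scene0.png

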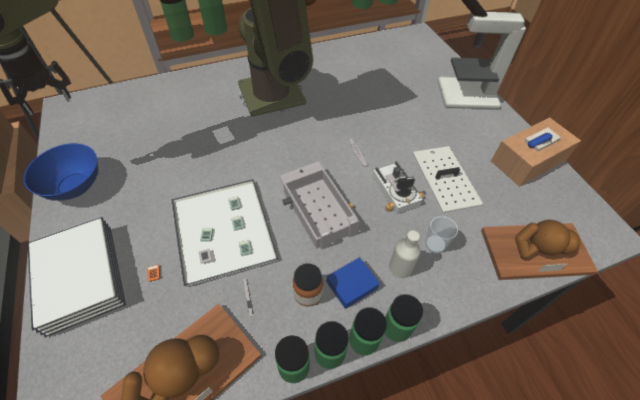

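View pics/side0.png

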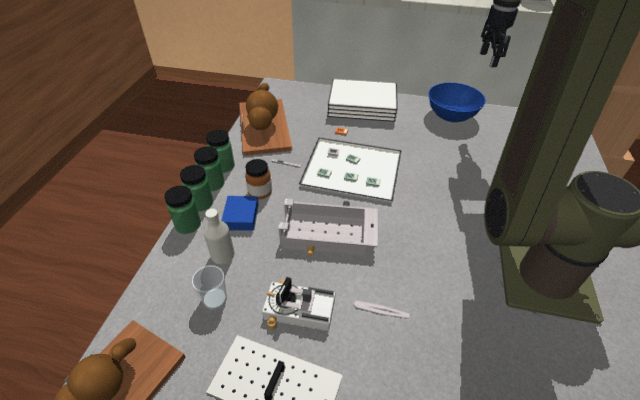

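Scene view (2 viewed): four cassettes at about (235,203), (238,223), (207,234) and (246,247). The mould is at (205,256), the bath at (320,203), the regulator at (402,187), the cover at (448,177), and the orange look-alike at (154,272). Next I'll take rough positions, then wrist close-ups.

```bash
python3 - <<'E'
from h import *
s=snap('scene')
for n,u in dict(c1=(235,203),c2=(238,223),c3=(207,234),c4=(246,247),mould=(205,256),bath=(325,210),knob=(402,187),cover=(448,177),coverhole=(429,155),bottle=(413,238),beaker=(443,230),jar=(308,270)).items(): print(n,depth_pts(s,[u])[0].round(3))
def look(name,x,y,z,yaw):
    # camera sits ~77mm toward -toolz; aim so that (x,y) is in the image
    move_to([x,y,z],down(yaw)); w=snap('wrist'); save(name,w['color']); print(name,current_time(),w['c'].round(3)); np.save('pics/'+name+'.npy',w,allow_pickle=True)
t=depth_pts(s,[(226,228)])[0]; b=depth_pts(s,[(325,210)])[0]; k=depth_pts(s,[(402,187)])[0]; c=depth_pts(s,[(448,177)])[0]
yaw=np.pi/2
for n,p in dict(wt=t,wb=b,wr=k,wc=c).items():
    for dx in (-0.13,):
        try: look(n,p[0]+dx,p[1],0.42,yaw)
        except Exception as e: print(n,e)
ims=[cv2.resize(np.load(f'pics/{n}.npy',allow_pickle=True).item()['color'],(400,250)) for n in('wt','wb','wr','wc')]
save('mont1',np.vstack([np.hstack(ims[:2]),np.hstack(ims[2:])]))
E
```

```text
c1 [ 0.457 -0.238  0.012]
c2 [ 0.528 -0.246  0.014]
c3 [ 0.535 -0.332  0.015]
c4 [ 0.61  -0.244  0.017]
mould [ 0.602 -0.349  0.02 ]
bath [ 0.561 -0.004  0.004]
knob [0.6   0.208 0.064]
cover [0.574 0.394 0.004]
coverhole [0.473 0.386 0.005]
bottle [0.801 0.108 0.161]
beaker [0.75  0.257 0.038]
jar [ 0.766 -0.128  0.1  ]
wt 2.1583 [ 0.32  -0.282  0.388]
wb 3.2917 [ 0.354 -0.006  0.388]
wr 4.2083 [0.393 0.206 0.388]
wc 5.0333 [0.366 0.392 0.388]
```

View pics/mont1.png

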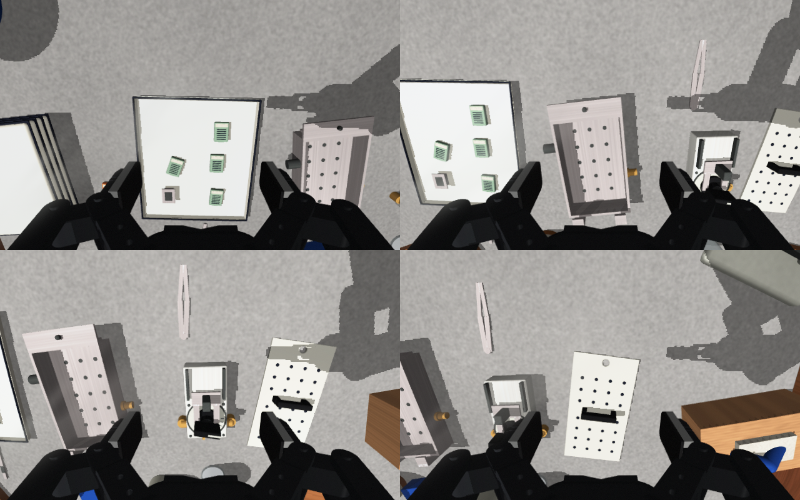

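Wrist montage (3 viewed): the tray, bath (ledge towards the robot), regulator and cover (hole end towards the robot) are all visible. I'll measure them numerically from depth and from several wrist views.

```bash
cat > meas.py <<'E'
from h import *
def cloud(s,step=1):
    v,u=np.mgrid[0:400,0:640]; uv=np.c_[u.ravel(),v.ravel()]
    P=depth_pts(s,uv).reshape(400,640,3); P[s['z_map']==0]=np.nan; return P
def comps(mask,minA):
    n,l,st,ce=cv2.connectedComponentsWithStats(mask.astype(np.uint8)); 
    return [(l==i,st[i],ce[i]) for i in range(1,n) if st[i,4]>=minA]
def rect(P):
    (cx,cy),(w,h),a=cv2.minAreaRect((P[:,:2]*1000).astype(np.float32))
    if h>w: w,h,a=h,w,a+90
    a=(a+90)%180-90
    return np.array([cx/1e3,cy/1e3]),w,h,a
def box(P,lo,hi): return np.all((P>lo)&(P<hi),axis=2)
E
python3 - <<'E'
from meas import *
L=lambda n:np.load(f'pics/{n}.npy',allow_pickle=True).item()
for n in ('wt','wb'):
    s=L(n);P=cloud(s); print(n,'bench z', np.nanmedian(P[30:90,250:350,2]))
    m=box(P,(.38,-.42,.0105),(.70,-.16,.03))
    fl=box(P,(.45,-.33,-.01),(.62,-.26,.0105)); print('tray floor',np.nanmedian(P[fl][:,2]), P[fl][:,2].std())
    for k,st,ce in comps(m,100):
        p=P[k]; c,w,h,a=rect(p); col=s['color'][k].mean(0)
        if w<60: print(ce.round(0),c.round(4),round(w),round(h),round(a,1),'z',np.median(p[:,2]).round(4),col.round(),k.sum())
for n in ('wb','wt','wr'):
    s=L(n);P=cloud(s)
    m=box(P,(.38,-.12,.040),(.72,.12,.050))
    for k,st,ce in comps(m,200):
        p=P[k]; c,w,h,a=rect(p); print('bath',n,ce.round(0),c.round(4),round(w,1),round(h,1),round(a,2),np.median(p[:,2]).round(4))
    m=box(P,(.38,-.12,.055),(.72,.12,.075))
    for k,st,ce in comps(m,10):
        print('  hooks',ce.round(),P[k].mean(0).round(4),k.sum())
    m=box(P,(.40,.26,-.01),(.75,.52,.012))&(s['color'].min(2)>195)
    for k,st,ce in comps(m,2000):
        p=P[k]; c,w,h,a=rect(p); print('cover',n,c.round(4),round(w,1),round(h,1),round(a,2),np.median(p[:,2]).round(4))
s=L('wc');P=cloud(s); m=box(P,(.40,.26,-.01),(.75,.52,.012))&(s['color'].min(2)>195)
for k,st,ce in comps(m,2000):
    p=P[k]; c,w,h,a=rect(p); print('cover wc',c.round(4),round(w,1),round(h,1),round(a,2),np.median(p[:,2]).round(4))
print('coverbar',[ (P[k].mean(0).round(4),rect(P[k])) for k,_,_ in comps(box(P,(.5,.3,.028),(.66,.5,.06)),50)])
for n,y in(('r1',.17),('r2',.25)):
    move_to([.47,y,.33],down(np.pi/2)); w=snap('wrist'); np.save(f'pics/{n}.npy',w,allow_pickle=True)
    u=proj(w,[[.6,.208,.05]])[0]; print(n,u,current_time()); x,y=(u-[100,90]).astype(int); x=max(0,min(440,x));y=max(0,min(220,y)); globals()[n]=w['color'][y:y+180,x:x+200]; print(x,y)
save('reg',np.hstack([r1,r2]),s=2)
E
```

```text
wt bench z -0.0010625826215800993
tray floor 0.00476572752789764 0.0007994740874725789
[353. 211.] [ 0.456  -0.2424] 41 28 -2.1 z 0.0129 [151. 171. 152.] 721
[346. 262.] [ 0.5249 -0.2494] 41 28 -1.9 z 0.0129 [152. 172. 153.] 626
[279. 267.] [ 0.5327 -0.3357] 42 28 -19.2 z 0.0128 [152. 172. 152.] 609
[270. 313.] [ 0.5992 -0.3509] 38 28 -1.6 z 0.0165 [152. 147. 144.] 491
[345. 316.] [ 0.6072 -0.2488] 42 28 -5.2 z 0.0126 [147. 167. 148.] 521
wb bench z -0.0010744624320382923
tray floor 0.004420038868688997 0.00090133260898598
[125. 184.] [ 0.4559 -0.2416] 42 29 -2.5 z 0.0125 [166. 184. 168.] 759
[128. 237.] [ 0.5247 -0.2489] 39 29 -1.4 z 0.0124 [172. 190. 172.] 614
[ 65. 242.] [ 0.5323 -0.3348] 41 30 -19.3 z 0.0124 [163. 182. 164.] 614
[ 63. 289.] [ 0.6008 -0.3509] 37 30 -0.2 z 0.0163 [172. 169. 166.] 494
[140. 293.] [ 0.6079 -0.2476] 41 30 -5.9 z 0.0124 [163. 181. 164.] 535
bath wb [301. 214.] [ 0.5439 -0.0223] 246.0 129.6 6.64 0.0437
  hooks [353. 350.] [0.6516 0.0331 0.0644] 291
  hooks [285. 354.] [ 0.658  -0.0493  0.0639] 199
cover wb [0.5879 0.3882] 215.6 134.3 -7.36 0.0041
bath wt [542. 223.] [ 0.521  -0.0241] 201.1 130.6 6.65 0.044
bath wr [104. 174.] [ 0.5455 -0.0211] 249.3 130.7 6.48 0.0435
  hooks [115. 324.] [ 0.6543 -0.0419  0.0631] 47
cover wr [0.5913 0.3868] 207.7 130.9 -7.62 0.004
cover wc [0.5728 0.3869] 244.6 128.0 -7.61 0.0038
coverbar [(array([0.569 , 0.387 , 0.0338]), (array([0.57035413, 0.38715878]), 69.71697998046875, 12.947209358215332, 82.87625122070312))]
r1 [362.84602769 330.54749272] 6.0417
262 220
r2 [273.3029129  331.57423773] 6.5083
173 220
```

View pics/reg.png

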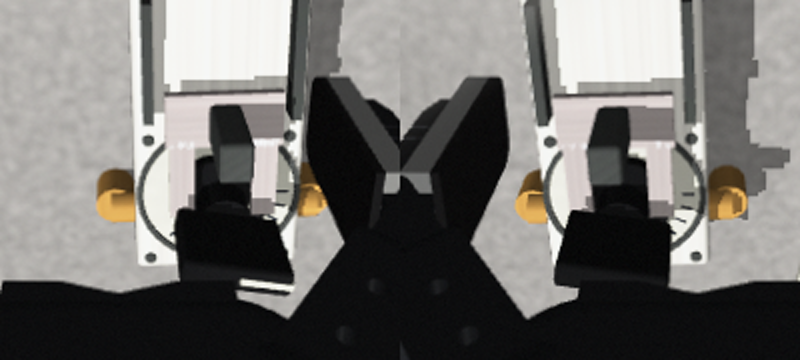

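Regulator crops (4 viewed): the lock is home, the tab is in front of the knob (robot side), the pointer end points to +y, and the mark is hidden by the knob. I'll deal with that later. Cassette tops measure about 13.8 mm and the tray floor about 5.8 mm, with the two views agreeing. Starting the picks, re-detecting before each one.

```bash
cat > pick.py <<'E'
from meas import *
BY=np.radians(6.6); BC=np.array([.559,-.0206])
def b2w(x,y): c,s=np.cos(BY),np.sin(BY); return BC+[c*x-s*y,s*x+c*y]
def find(lo=(.38,-.42,.0105),hi=(.70,-.16,.03)):
    w=snap('wrist'); P=cloud(w); out=[]
    for k,st,ce in comps(box(P,lo,hi),200):
        c,wd,h,a=rect(P[k]); col=w['color'][k].mean(0)
        if 33<wd<50 and col[1]-col[0]>10 and col[1]-col[2]>8: out.append((c,a,round(wd),round(h)))
    return out,w
def hover(): move_to([.40,-.28,.42],down(np.pi/2))
def pick(c,a,ztcp=.180):
    o=down(np.radians(a+90)); move_gripper(.55,30)
    move_to([*c,.26],o); move_l([*c,ztcp],velocity=.12)
    print(' F down',np.round(current_contact_force(),1),end=' ')
    move_gripper(0,40); wait(.2); g=current_finger_gap()
    move_l([*c,.27],velocity=.2); print('gap',round(g,3),round(current_finger_gap(),3),end=' ')
    return current_finger_gap()
def place(xy,yaw,ztcp):
    o=down(yaw+np.pi/2); move_to([*xy,.27],o); move_l([*xy,ztcp],velocity=.12)
    print('place gap',round(current_finger_gap(),3),'F',np.round(current_contact_force(),1),'z',round(current_eef_pos()[2],4))
    move_gripper(.55); move_l([*xy,.27],velocity=.25)
E
python3 - <<'E'
from pick import *
hover(); L,w=find(); print(len(L),L)
c,a,_,_=max(L,key=lambda t:t[0][0])
if pick(c,a)>.15: place(b2w(.065,0),BY,.1805)
hover(); L,w=find(); print(len(L)); 
save('after1',w['color']); print(current_time())
E
```

```text
4 [(array([ 0.45599261, -0.24231972]), -0.8117446899414062, 42, 28), (array([ 0.52474756, -0.2493748 ]), -1.5113372802734375, 41, 28), (array([ 0.53276624, -0.33589993]), -19.826019287109375, 42, 28), (array([ 0.60726563, -0.24864146]), -5.593605041503906, 41, 28)]
 F down [ 0.  -0.4  0.9] gap 0.307 0.312 place gap 0.314 F [-1.8 -0.8  2.2] z 0.1806
3
16.075
```

View pics/after1.png

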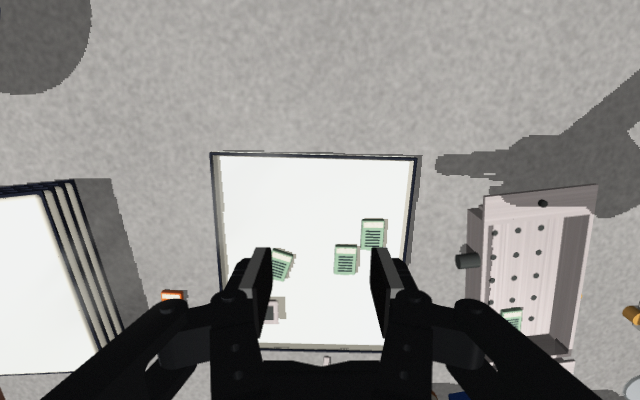

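View (5): the first cassette lies flat in the bath at (512,318). Another one was knocked aside, now at (373,232), so re-detection is needed anyway. Continuing with the rest.

```bash
python3 - <<'E'
from pick import *
slots=[.018,-.029,-.076]; tries=0
while slots and tries<5:
    tries+=1; move_gripper(1.0); hover(); L,w=find(); print([(t[0].round(3),round(t[1])) for t in L])
    if not L: break
    c,a,_,_=max(L,key=lambda t:(len(slots)==3)*(-t[0][0])+t[0][0]*(len(slots)<3))
    if pick(c,a)>.15: 
        place(b2w(slots[0],0),BY,.1805); slots.pop(0)
move_gripper(1.0); move_to([.40,-.04,.42],down(np.pi/2)); w=snap('wrist'); np.save('pics/b1.npy',w,allow_pickle=True)
save('bath1',w['color'],(80,100,560,400),1.6); print(slots,current_time())
E
```

```text
[(array([ 0.489, -0.217]), 0), (array([ 0.525, -0.249]), -2), (array([ 0.533, -0.336]), -19)]
 F down [0.6 0.2 0.1] gap 0.31 0.311 place gap 0.31 F [ 0.  -0.7  0.5] z 0.1805
[(array([ 0.524, -0.249]), -2), (array([ 0.533, -0.336]), -20)]
 F down [ 0.3 -0.   0.6] gap 0.31 0.306 place gap 0.314 F [-0.3  0.2  2.1] z 0.1806
[(array([ 0.525, -0.249]), -2)]
 F down [ 0.8 -0.3 -0.2] gap 0.312 0.308 place gap 0.307 F [-0.1 -0.3  0.5] z 0.1805
[] 39.5167
```

View pics/bath1.png

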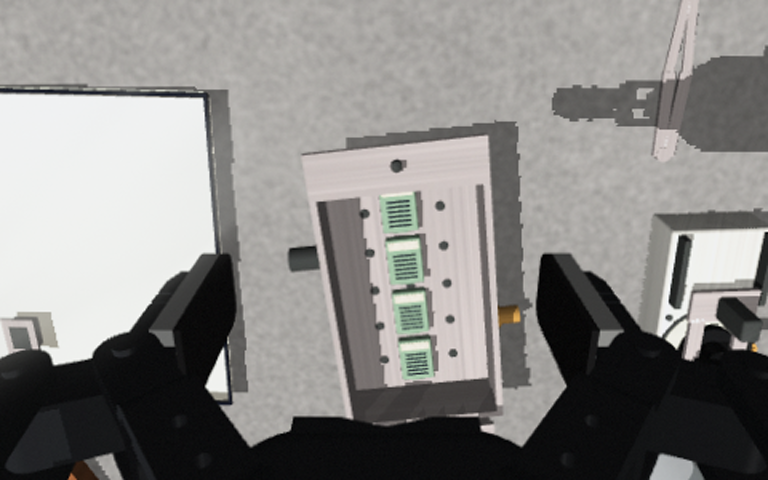

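View (6): all four cassettes lie flat in a row on the bath floor, the tray holds only the mould, and the pin shows at crop (397,166). Next I'll measure the pin and the cover's hole and handle from matched wrist views.

```bash
python3 - <<'E'
from pick import *
move_gripper(1.0)
def views(tag,x,y,z):
    out=[]
    for i,(dx,dy) in enumerate(((-.03,-.03),(-.03,.03),(.0,0))):
        move_to([x+dx,y+dy,z],down(np.pi/2)); w=snap('wrist'); np.save(f'pics/{tag}{i}.npy',w,allow_pickle=True); out.append(w)
    return out
pin0=b2w(-.121,0); print('pin guess',pin0,current_time())
V=views('pin',*pin0,.347); H=views('hole',.468,.40,.30)
crops=[]
def crop(w,X): 
    u=proj(w,[X])[0]; x,y=(u-[60,60]).astype(int); x=max(0,x);y=max(0,y); return w['color'][y:y+120,x:x+120]
save('ph',np.vstack([np.hstack([crop(w,[*pin0,.05]) for w in V]),np.hstack([crop(w,[.468,.40,.005]) for w in H])]),s=2)
s=H[2];P=cloud(s)
move_to([.45,.39,.40],down(np.pi/2)); w=snap('wrist'); np.save('pics/cov.npy',w,allow_pickle=True); P=cloud(w)
m=box(P,(.40,.26,-.01),(.75,.52,.012))&(w['color'].min(2)>190)
for k,st,ce in comps(m,2000): print('cover',rect(P[k]))
print('bar',[(P[k].mean(0).round(4),rect(P[k])) for k,_,_ in comps(box(P,(.5,.3,.028),(.66,.5,.06)),50)])
print(current_time())
E
```

```text
pin guess [ 0.4388019 -0.0345074] 39.7333
cover (array([0.57356152, 0.38695782]), 245.98797607421875, 128.4621124267578, -7.706657409667969)
bar [(array([0.5689, 0.3871, 0.0338]), (array([0.57017163, 0.38706757]), 69.68923950195312, 13.100717544555664, 81.57268524169922))]
43.775
```

View pics/ph.png

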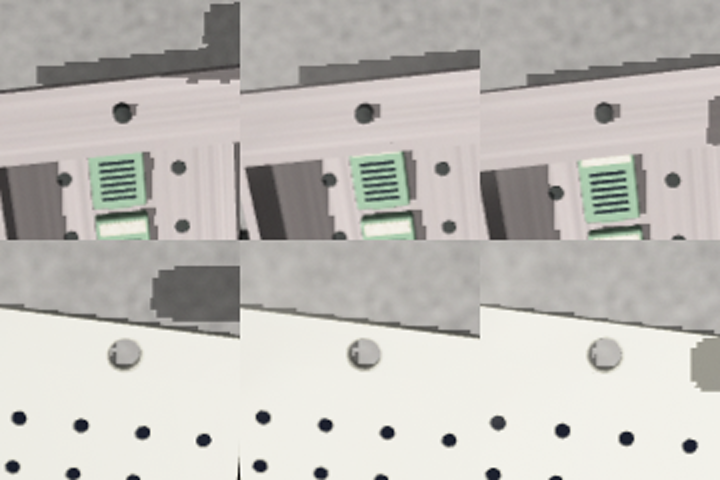

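Crops (7 viewed): the pin is the dark dot near the centre of each top tile, with a lighter shadow to its right. The hole is the grey disc in each lower tile. I'll segment and triangulate both.

```bash
python3 - <<'E'
from pick import *
L=lambda n:np.load(f'pics/{n}.npy',allow_pickle=True).item()
def blob(w,X,cond,r=14):
    u=proj(w,[X])[0]; m=cond(w['color'].astype(int)); g=np.zeros_like(m); x,y=u.astype(int); g[y-r:y+r,x-r:x+r]=1
    c=max(comps(m&g,5),key=lambda c:c[1][4]); (cx,cy),rad=cv2.minEnclosingCircle(np.argwhere(c[0])[:,::-1].astype(np.float32)); return c[2],(cx,cy),rad,c[1][4]
def mtri(ws,us):
    A=np.zeros((3,3));b=np.zeros(3)
    for w,u in zip(ws,us):
        d=rays(w,[u])[0];d/=np.linalg.norm(d);M=np.eye(3)-np.outer(d,d);A+=M;b+=M@w['c']
    return np.linalg.solve(A,b)
V=[L(f'pin{i}') for i in range(3)];H=[L(f'hole{i}') for i in range(3)]
for thr in (75,95):
    pu=[blob(w,[.4388,-.0345,.05],lambda c:c.max(2)<thr) for w in V]; print([ (p[0].round(1),round(p[2],1),p[3]) for p in pu])
    print('pin tri',mtri(V,[p[0] for p in pu]).round(4),'plane .050',np.array([on_plane(w,[p[0]],.050)[0][:2] for w,p in zip(V,pu)]).round(4).tolist())
hu=[blob(w,[.468,.40,.005],lambda c:c.max(2)<215) for w in H]; print([ (p[0].round(1),round(p[2],1),p[3]) for p in hu])
print('hole tri',mtri(H,[p[0] for p in hu]).round(4),'plane .004',np.array([on_plane(w,[p[0]],.004)[0][:2] for w,p in zip(H,hu)]).round(4).tolist())
# bath rect & edges from several views
for n in ('pin0','pin1','b1'):
    w=L(n);P=cloud(w)
    for k,st,ce in comps(box(P,(.38,-.14,.040),(.68,.10,.0485)),400): print('bath',n,rect(P[k]))
w=L('cov'); P=cloud(w); 
m=box(P,(.40,.26,-.01),(.75,.52,.012))&(w['color'].min(2)>190); k=max(comps(m,2000),key=lambda c:c[1][4])[0]
c,wd,h,a=rect(P[k]); print('cover',c,a)
# bar: top pixels by colour/height
for k,_,_ in comps(box(P,(.5,.3,.030),(.66,.5,.06)),50):
    p=P[k]; d=p[:,:2]-p[:,:2].mean(0); vals,vec=np.linalg.eigh(d.T@d); print('bar axis',np.degrees(np.arctan2(*vec[::-1,1])),p.mean(0),'z max',np.percentile(p[:,2],90))
for y in (0,np.pi,-np.pi): print(y,solve_ik([.573,.387,.19],down(y-.13)),solve_ik([.544,-.022,.25],down(y+.115)))
E
```

```text
[(array([357.3, 220.1]), 4.6, np.int32(46)), (array([289.4, 214.8]), 3.8, np.int32(29)), (array([326.3, 182.8]), 3.9, np.int32(13))]
pin tri [ 0.4351 -0.0326  0.0449] plane .050 [[0.4337, -0.0337], [0.4333, -0.0319], [0.4331, -0.0325]]
[(array([356.9, 220.8]), 4.8, np.int32(68)), (array([288. , 216.1]), 4.7, np.int32(67)), (array([324.8, 184.8]), 4.7, np.int32(65))]
pin tri [ 0.4359 -0.0336  0.0461] plane .050 [[0.4344, -0.0341], [0.4344, -0.0332], [0.4348, -0.0337]]
[(array([358.9, 221.1]), 8.7, np.int32(230)), (array([288.4, 221. ]), 8.9, np.int32(231)), (array([325.8, 187.2]), 8.9, np.int32(249))]
hole tri [0.4654 0.4011 0.0041] plane .004 [[0.4654, 0.4011], [0.4655, 0.4011], [0.4655, 0.401]]
bath pin0 (array([ 0.50538913, -0.02762122]), 168.54566955566406, 132.1113739013672, 6.4137797355651855)
bath pin1 (array([ 0.5145321, -0.0269801]), 187.0024871826172, 132.16970825195312, 6.725569725036621)
bath b1 (array([ 0.5435329 , -0.02584435]), 244.5347442626953, 137.13246154785156, 6.783626556396484)
cover [0.57356152 0.38695782] -7.706657409667969
bar axis 82.41008160746954 [0.56921936 0.38708028 0.03416742] z max 0.03547441322650936
0 [ 5.16422858e-01  4.12097118e-01  1.68692876e+00 -4.44089210e-16
  1.04256678e+00  6.46422858e-01] [-1.39027818e-01  4.20609714e-02  2.01327108e+00 -4.44089210e-16
  1.08626061e+00 -2.54027818e-01]
3.141592653589793 [ 0.51642286  0.41209712  1.68692876  0.          1.04256678 -2.4951698 ] [-1.39027818e-01  4.20609714e-02  2.01327108e+00 -4.44089210e-16
  1.08626061e+00  2.88756484e+00]
-3.141592653589793 [ 5.16422858e-01  4.12097118e-01  1.68692876e+00 -4.44089210e-16
  1.04256678e+00 -2.49516980e+00] [-1.39027818e-01  4.20609714e-02  2.01327108e+00 -8.88178420e-16
  1.08626061e+00  2.88756484e+00]
```

Pin ≈ (0.4354, −0.0337), hole ≈ (0.4654, 0.4011), cover yaw −7.65°, bath yaw 6.6°. The bar measured from depth agrees with hole + 106 mm. Gripping and lifting the cover now, with a tilt check.

```bash
cat > cov.py <<'E'
from pick import *
def plane():
    s=snap('wrist'); u,v=np.meshgrid(np.arange(60,600,3),np.arange(5,330,3)); uv=np.c_[u.ravel(),v.ravel()]
    uv=uv[(s['color'][uv[:,1],uv[:,0]].min(1)>165)&(s['z_map'][uv[:,1],uv[:,0]]>0.05)]
    P=depth_pts(s,uv); p=np.array(current_eef_pos())
    n=np.linalg.lstsq(np.c_[P[:,:2]-p[:2],np.ones(len(P))],P[:,2]-p[2],rcond=None)[0]
    for _ in range(6):
        A=np.c_[P[:,:2]-p[:2],np.ones(len(P))]; e=np.abs(A@n-(P[:,2]-p[2])); k=e<max(.003,np.percentile(e,60)); n=np.linalg.lstsq(A[k],(P[:,2]-p[2])[k],rcond=None)[0]
    return n.round(4),k.sum(),s
E
python3 - <<'E'
from cov import *
cy=np.radians(-7.65); c=np.array([.4654,.4011])+.106*np.array([np.cos(cy),np.sin(cy)]); print(c)
move_gripper(.55,90); o=down(cy)
move_to([*c,.28],o); move_l([*c,.186],velocity=.12); print('F',np.round(current_contact_force(),1))
move_gripper(0,90); wait(.3); print('gap',current_finger_gap(),np.round(current_contact_force(),1))
n,k,s=plane(); print('on bench',n,k); save('g0',s['color']); p0=current_eef_pos(); print(p0)
move_l([*c,.30],velocity=.1); wait(.3); n,k,s=plane(); print('lifted',n,k,current_finger_gap(),np.round(current_contact_force(),1)); save('g1',s['color']); np.save('pics/g1.npy',s,allow_pickle=True)
print(current_time())
E
```

```text
[0.57045657 0.38698914]
F [ 0.4  0.1 -0.1]
gap 0.12270935328031438 [-1.  -0.   6.2]
on bench [-0.0076 -0.0427 -0.1835] 9401
[0.57093143 0.3872674  0.18735836]
lifted [-0.1315 -0.8747 -0.1846] 6254 0.12009307250438842 [-0.4 -0.  -1.4]
49.0083
```

View pics/g1.png

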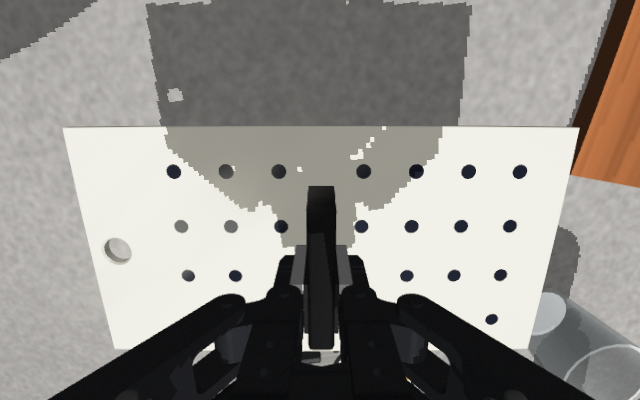

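View (8): the cover is held by the handle, hole at (118,250). I'll compare the perforations' pixel positions on the bench and lifted to find any tilt in the grip.

```bash
python3 - <<'E'
from cov import *
L=[]
for n in('g0','g1'):
    im=cv2.imread(f'pics/{n}.png'); m=(im.max(2)<70); L.append(np.array([c[2] for c in comps(m,15) if c[1][4]<250 and 120<c[2][1]<330]))
for a in L[1]:
    d=np.linalg.norm(L[0]-a,axis=1); j=d.argmin()
    if d[j]<12: print(a.round(1),(a-L[0][j]).round(1))
s=np.load('pics/g1.npy',allow_pickle=True).item(); P=cloud(s); p=np.array(current_eef_pos())
m=(s['color'].min(2)>120)&box(P-p,(-.15,-.15,-.25),(.15,.15,-.155)); q=(P-p)[m]; n=np.linalg.lstsq(np.c_[q[:,:2],np.ones(len(q))],q[:,2],rcond=None)[0]; print('lifted plane',n,len(q))
print(p)
E
```

```text
[173.3 171.2] [ 0.2 -0.1]
[223.8 168.2] [-0.4 -0.2]
[278.5 171.1] [ 0.1 -0.1]
[363.2 171.1] [-0.  -0.1]
[415.8 170.9] [ 0. -0.]
[468.3 171.3] [ 0.  -0.1]
[519.4 171.5] [ 0.1 -0.1]
[281. 226.] [0.1 0. ]
[361.2 225.9] [ 0.3 -0. ]
[411.3 225.8] [ 0.1 -0.1]
[460.7 225.8] [ 0.1 -0. ]
[509.4 225.8] [ 0.1 -0.1]
[234.9 275.4] [ 0.2 -0. ]
[406.3 275.5] [ 0. -0.]
[453.6 275.3] [ 0.  -0.1]
[500.  274.5] [ 0.2 -0.1]
[190.3 277.8] [-0.1 -0.1]
[491.1 318.9] [ 0.1 -0. ]
lifted plane [-0.00286541 -0.00048762 -0.18363697] 79371
[0.57042063 0.38698844 0.29967793]
```

No tilt (shifts ≤0.4 px). Carrying it to the front of the hooks and checking the hole offset in the tool frame.

```bash
cat >> cov.py <<'E'
PIN=np.array([.4354,-.0337])
BX=np.array([np.cos(BY),np.sin(BY)])
def holeoff(s):
    "hole minus TCP, in cover axes (jaw dir, its left)"
    c=s['color'].astype(int); m=np.zeros((400,640),bool); u0=np.array([118,250]); m[225:277,92:146]=True
    m&=c.max(2)<205; k=max(comps(m,30),key=lambda k:k[1][4]); X=on_plane(s,[k[2]],s['p'][2]-.1824)[0][:2]-s['p'][:2]
    a=s['yaw']; return np.array([np.cos(a)*X[0]+np.sin(a)*X[1],-np.sin(a)*X[0]+np.cos(a)*X[1]]),k[2],k[1][4]
E
python3 - <<'E'
from cov import *
s=np.load('pics/g1.npy',allow_pickle=True).item(); s['p']=np.array(current_eef_pos()); s['yaw']=np.radians(-7.65)
off,u,n=holeoff(s); print(off,u,n)
H=np.array([-.106,0.])  # nominal
off=off if abs(off[0]+.106)<.004 and abs(off[1])<.003 else H
R=np.array([[BX[0],-BX[1]],[BX[1],BX[0]]])
tcp=lambda d: PIN-BX*d-R@off
o=down(BY)
move_l([.5704,.387,.34],velocity=.2); move_l([*tcp(.055),.34],o,velocity=.15); print(current_finger_gap())
move_l([*tcp(.055),.2425],velocity=.1); wait(.3); print(current_eef_pos(),np.round(current_contact_force(),1),current_finger_gap(),current_time())
np.save('pics/off.npy',off)
w=snap('wrist'); np.save('pics/g2.npy',w,allow_pickle=True); save('g2',w['color'])
d=snap('side'); u=proj(d,[[*(PIN+BX*.12),.05]])[0].astype(int); im=d['color'][max(0,u[1]-75):u[1]+75,max(0,u[0]-110):u[0]+110]
save('comb',np.hstack([cv2.resize(w['color'],(400,300)),cv2.resize(im,(400,300))]))
E
```

```text
[-1.04566581e-01  8.59145764e-05] [117.39852399 250.64206642] 542
0.11755207148021567
[ 0.48479103 -0.02810562  0.24296251] [ 0.4  0.1 -0.8] 0.12028320677449629 53.7583
```

View pics/comb.png

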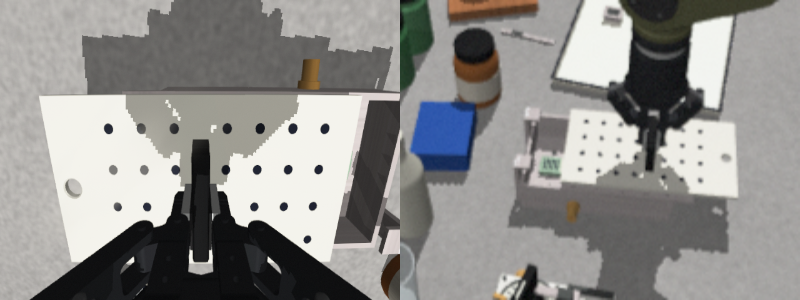

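View (9): the cover is level in front of the hooks and its plain end clears the arms. Sliding under the hooks in steps, watching the force.

```bash
python3 - <<'E'
from cov import *
off=np.array([-.1055,0]); R=np.array([[BX[0],-BX[1]],[BX[1],BX[0]]]); tcp=lambda d: PIN-BX*d-R@off
for d in (.045,.035,.025,.016,.008,.003,0):
    move_l([*tcp(d),.2425],down(BY),velocity=.05); f=np.array(current_contact_force()); print(d,f.round(1),current_finger_gap().__round__(3),np.round(current_eef_pos(),4))
    if np.linalg.norm(f-[0,0,-1.5])>8: print('STOP');break
wait(.3); w=snap('wrist'); np.save('pics/g3.npy',w,allow_pickle=True)
d=snap('side'); u=proj(d,[[*(PIN+BX*.17),.05]])[0].astype(int); im=d['color'][u[1]-60:u[1]+60,u[0]-80:u[0]+80]
save('g3',np.hstack([cv2.resize(w['color'][210:290,80:187],(400,300),interpolation=2),cv2.resize(im,(400,300),interpolation=2)])); print(current_time())
E
```

```text
0.045 [-0.4 -0.1 -1.5] 0.117 [ 0.4959 -0.0267  0.2425]
0.035 [-1.  -0.1 -1.8] 0.12 [ 0.5058 -0.0256  0.2426]
0.025 [-0.1  0.4 -1.5] 0.122 [ 0.5157 -0.0244  0.2426]
0.016 [-0.2  0.5 -1.6] 0.119 [ 0.5246 -0.0234  0.2426]
0.008 [-0.2 -1.1 -2.6] 0.119 [ 0.5326 -0.0225  0.2426]
0.003 [ 0.  -0.3 -1.9] 0.12 [ 0.5375 -0.0219  0.2426]
0 [ 0.4 -0.4 -2.2] 0.121 [ 0.5403 -0.0216  0.2426]
56.4667
```

View pics/g3.png

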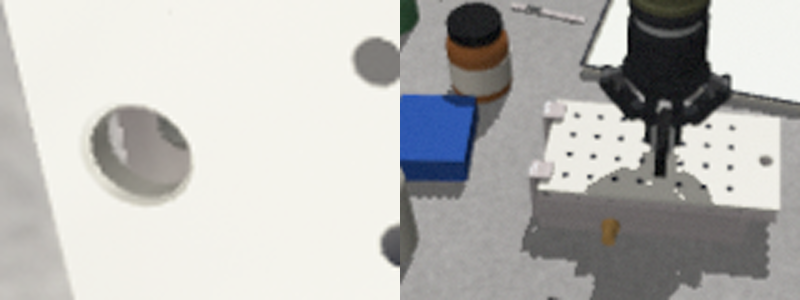

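View (10): the cover's end is under both hooks. Through the hole, the dark pin appears at the upper right, as expected from the camera's oblique view. Lowering gently with a force check.

```bash
python3 - <<'E'
from cov import *
off=np.array([-.1055,0]); R=np.array([[BX[0],-BX[1]],[BX[1],BX[0]]]); tcp=lambda d: PIN-BX*d-R@off
for z in (.2410,.2395,.2380,.2365,.2350,.2340,.2330,.2324):
    move_l([*tcp(0),z],velocity=.02); f=np.array(current_contact_force()); print(z,np.round(current_eef_pos(),4),f.round(1))
    if f[2]>10 or np.linalg.norm(f[:2])>10: print('STOP'); break
wait(.2); w=snap('wrist'); np.save('pics/g4.npy',w,allow_pickle=True)
d=snap('side'); np.save('pics/s4.npy',d,allow_pickle=True); u=proj(d,[[*(PIN+BX*.1),.05]])[0].astype(int); im=d['color'][u[1]-60:u[1]+60,u[0]-80:u[0]+80]
save('g4',np.hstack([cv2.resize(w['color'][210:290,80:187],(400,300),interpolation=2),cv2.resize(im,(400,300),interpolation=2)])); print(current_time())
E
```

```text
0.241 [ 0.5401 -0.0216  0.2408] [-0.2 -1.2 -1.2]
0.2395 [ 0.5401 -0.0216  0.2393] [-0.1  0.6 -1.1]
0.238 [ 0.5401 -0.0216  0.2378] [-0.1  0.3 -0.8]
0.2365 [ 0.5401 -0.0216  0.2363] [-0.5 -0.2 -1.4]
0.235 [ 0.5401 -0.0216  0.2348] [ 0.4  0.3 -1.9]
0.234 [ 0.5402 -0.0216  0.2339] [ 0.3  0.5 -2. ]
0.233 [ 0.5402 -0.0216  0.2329] [ 0.6  0.4 -1.1]
0.2324 [ 0.5402 -0.0216  0.2324] [ 0.2  0.1 -1.6]
58.7667
```

View pics/g4.png

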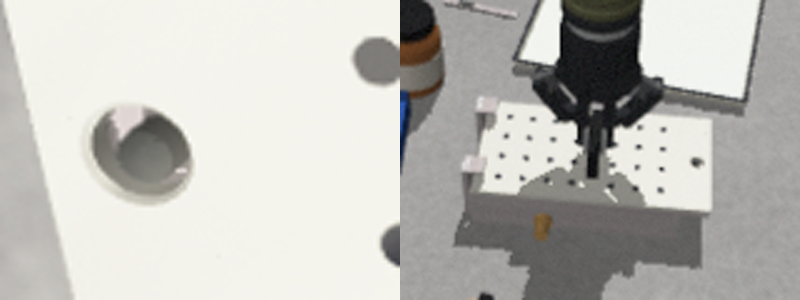

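View (11): the pin sits inside the hole. The cover is not yet resting on the rim, so I'll lower until contact and then release.

```bash
python3 - <<'E'
from cov import *
p=np.array(current_eef_pos())
for z in (.2318,.2312,.2306,.2300,.2294):
    move_l([p[0],p[1],z],velocity=.02); wait(.1); f=np.array(current_contact_force()); print(z,round(current_eef_pos()[2],4),f.round(1))
    if f[2]>3: break
move_gripper(.55); wait(.3); print('released',np.round(current_contact_force(),1))
move_l([p[0],p[1],.36],velocity=.15); move_gripper(1.0)
# verify cover
move_to([.40,-.04,.42],down(np.pi/2)); w=snap('wrist'); np.save('pics/v5.npy',w,allow_pickle=True); P=cloud(w)
m=box(P,(.38,-.14,.040),(.70,.10,.056))&(w['color'].min(2)>185)
for k,st,ce in comps(m,1500):
    q=P[k]; n=np.linalg.lstsq(np.c_[q[:,:2]-q[:,:2].mean(0),np.ones(len(q))],q[:,2],rcond=None)[0]; print('cover',rect(q),'plane',n.round(4))
u=proj(w,[[*PIN,.05]])[0].astype(int); A=cv2.resize(w['color'][u[1]-30:u[1]+30,u[0]-40:u[0]+40],(400,300),interpolation=2)
# regulator look from far (+x) side and scene camera
d=snap('scene'); np.save('pics/s5.npy',d,allow_pickle=True); u=proj(d,[[.6,.208,.05]])[0].astype(int)
save('v5',np.hstack([A,cv2.resize(d['color'][u[1]-30:u[1]+30,u[0]-40:u[0]+40],(400,300),interpolation=2)])); print(current_time())
E
```

```text
0.2318 0.2323 [-4.1 -0.9  5. ]
released [-0.4 -0.7  0.7]
cover (array([ 0.53771515, -0.02235559]), 235.1376190185547, 127.33403778076172, 6.7559428215026855) plane [-0.0016  0.0011  0.0487]
62.8167
```

View pics/v5.png

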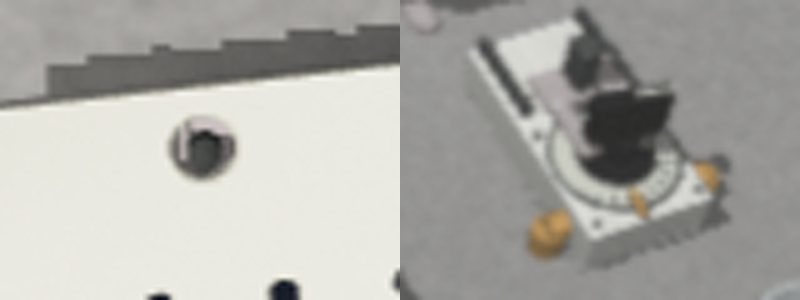

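View (12): the cover is flush, with the pin centred in the hole and the plate plane level (slopes <0.002). In the scene picture the brass mark shows on the ring at crop (638,203). Now measuring the regulator from two wrist views taken from the far side.

```bash
python3 - <<'E'
from cov import *
V=[]
for i,y in enumerate((.17,.25)):
    move_to([.59,y,.36],down(-np.pi/2)); w=snap('wrist'); np.save(f'pics/k{i}.npy',w,allow_pickle=True); V.append(w)
d=np.load('pics/s5.npy',allow_pickle=True).item()
for n,w in (('k0',V[0]),('k1',V[1]),('scene',d)):
    P=cloud(w)
    for k,_,c in comps(box(P,(.46,.14,.031),(.68,.28,.0375)),300): print(n,'block',[np.round(x,4) for x in rect(P[k])],np.median(P[k][:,2]).round(4))
    for k,_,c in comps(box(P,(.56,.16,.084),(.66,.26,.097)),20): print(n,'bar',[np.round(x,4) for x in rect(P[k])],np.median(P[k][:,2]).round(4),k.sum())
    for k,_,c in comps(box(P,(.52,.16,.074),(.60,.26,.0835)),20): print(n,'tab?',[np.round(x,4) for x in rect(P[k])],np.median(P[k][:,2]).round(4),k.sum())
    c=w['color'].astype(int); m=(c[:,:,0]-c[:,:,2]>60)&box(P,(.55,.14,-.01),(.68,.28,.06))
    for k,_,ce in comps(m,5): print(n,'brass',ce.round(1),P[k].mean(0).round(4),k.sum())
    m=(c.min(2)>170)&box(P,(.56,.16,.06),(.66,.26,.097))
    for k,_,ce in comps(m,3): print(n,'white',ce.round(1),P[k].mean(0).round(4),k.sum())
u=proj(V[0],[[.6,.208,.05]])[0].astype(int); v=proj(V[1],[[.6,.208,.05]])[0].astype(int); print(u,v)
save('kk',np.hstack([w['color'][q[1]-65:q[1]+65,q[0]-85:q[0]+85] for w,q in zip(V,(u,v))]),s=2.35); print(current_time())
E
```

```text
k0 block [array([0.5661, 0.2161]), np.float64(149.8552), np.float64(79.4956), np.float64(1.9451)] 0.0345
k0 block [array([0.5637, 0.2186]), np.float64(26.7726), np.float64(16.8355), np.float64(87.5454)] 0.0354
k0 bar [array([0.5959, 0.2172]), np.float64(46.0035), np.float64(12.6411), np.float64(79.9244)] 0.0899 987
k0 tab? [array([0.5984, 0.1998]), np.float64(13.8168), np.float64(3.4148), np.float64(66.4482)] 0.0787 55
k0 tab? [array([0.5482, 0.2156]), np.float64(18.2274), np.float64(14.2829), np.float64(0.6039)] 0.0808 380
k0 brass [271.  136.5] [0.632  0.2123 0.039 ] 124
k0 brass [321.4 148.6] [0.6183 0.1682 0.0196] 392
k0 brass [215.3 152.1] [0.6152 0.2684 0.0207] 258
k1 block [array([0.566 , 0.2163]), np.float64(149.7891), np.float64(80.1044), np.float64(1.9973)] 0.0344
k1 block [array([0.5648, 0.2148]), np.float64(26.1065), np.float64(17.4542), np.float64(-88.8733)] 0.0354
k1 bar [array([0.5959, 0.2176]), np.float64(46.6124), np.float64(12.621), np.float64(81.2551)] 0.0898 982
k1 tab? [array([0.5991, 0.2004]), np.float64(11.462), np.float64(0.6181), np.float64(80.7178)] 0.079 39
k1 tab? [array([0.548 , 0.2156]), np.float64(17.7766), np.float64(14.1889), np.float64(1.8921)] 0.0807 375
k1 brass [363.8 136.4] [0.632  0.2123 0.039 ] 120
k1 brass [408.  148.9] [0.6183 0.1677 0.0204] 316
k1 brass [301.6 151.8] [0.6152 0.2679 0.0207] 334
k1 white [348.  190.7] [0.5978 0.2292 0.0907] 108
scene block [array([0.5665, 0.2145]), np.float64(150.7044), np.float64(79.8378), np.float64(1.8611)] 0.0353
scene bar [array([0.5965, 0.2164]), np.float64(47.572), np.float64(13.9693), np.float64(83.1394)] 0.0907 79
scene tab? [array([0.5474, 0.2142]), np.float64(18.6854), np.float64(13.8312), np.float64(8.8184)] 0.0802 33
scene brass [421.1 194.2] [0.6156 0.2711 0.0229] 8
scene brass [407.5 200.5] [0.6327 0.2134 0.0404] 6
scene brass [389.8 205.2] [0.6198 0.168  0.0225] 38
[275 175] [368 175]
66.325
```

View pics/kk.png

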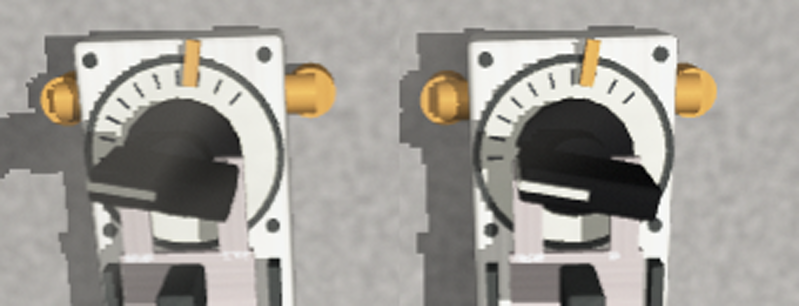

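View (13): mark, pointer (white line towards +y) and tab are all clear, and three views agree. Axis (0.596, 0.2173), regulator yaw 1.95°, mark direction −7.9° in world, pointer at 80.6°. Drawing the lock back first.

```bash
cat > reg.py <<'E'
from cov import *
AX=np.array([.5960,.2173]); RY=np.radians(1.95); RX=np.array([np.cos(RY),np.sin(RY)])
def state(tag):
    move_gripper(1.0); out=[]
    for i,y in enumerate((.17,.25)):
        move_to([.59,y,.36],down(-np.pi/2)); w=snap('wrist'); P=cloud(w); out.append(w)
        for k,_,c in comps(box(P,(.56,.16,.084),(.66,.26,.097)),100):
            r=rect(P[k]); print(' bar',r[0].round(4),'axis deg',round(r[3],1))
        for k,_,c in comps(box(P,(.49,.18,.074),(.575,.25,.0845)),80):
            print(' tab along',((P[k][:,:2].mean(0)-AX)@RX).round(4),P[k][:,:2].mean(0).round(4))
        c=w['color'].astype(int); m=(c[:,:,0]-c[:,:,2]>60)&box(P,(.55,.19,.03),(.68,.24,.06))
        for k,_,ce in comps(m,20):
            v=P[k][:,:2].mean(0)-AX; print(' mark dir deg',np.degrees(np.arctan2(v[1],v[0])).round(1))
    return out
def lock(frm,to):
    o=down(RY+np.pi/2); a=AX+RX*(frm-.004); b=AX+RX*(to-.004)
    move_gripper(.45,60); move_to([*a,.30],o); move_l([*a,.230],velocity=.1); print('F',np.round(current_contact_force(),1))
    move_gripper(0,60); wait(.2); print('gap',current_finger_gap(),np.round(current_contact_force(),1))
    move_l([*b,.230],velocity=.04); wait(.2); print('F',np.round(current_contact_force(),1),np.round(current_eef_pos(),4))
    move_gripper(.45); move_l([*b,.32],velocity=.15)
E
python3 - <<'E'
from reg import *
lock(-.046,-.0785); w=state('a'); print(current_time())
E
```

```text
F [-0.  -0.7  0.8]
gap 0.14875888582776087 [-2.   4.7  5.5]
F [ 9.5  6.1 -1.2] [0.5154 0.215  0.2312]
 bar [0.5957 0.2173] axis deg 80.5
 tab along -0.0764 [0.5197 0.2138]
 mark dir deg -7.9
 bar [0.596  0.2175] axis deg 81.0
 tab along -0.0764 [0.5197 0.215 ]
 mark dir deg -7.9
76.85
```

The lock is at its back stop (stop force 9.5 N, tab at about −77 mm). Turning the knob clockwise by about 88°.

```bash
cat >> reg.py <<'E'
def turn(p0,p1,n):
    "pointer world dir p0->p1 in degrees, jaws at pointer-90"
    A=np.linspace(p0,p1,n+1)-90
    move_gripper(.5,80); move_to([*AX,.32],down(np.radians(A[0]))); move_l([*AX,.233],velocity=.1); print('F',np.round(current_contact_force(),1))
    move_gripper(0,80); wait(.2); print('gap',round(current_finger_gap(),3),np.round(current_contact_force(),1))
    for a in A[1:]: move_to([*AX,.233],down(np.radians(a)))
    wait(.2); print('tz',np.round(current_wrist_torque(),2),np.round(current_contact_force(),1)); move_gripper(.5); move_l([*AX,.33],velocity=.15)
E
python3 - <<'E'
from reg import *
turn(80.7,-7.9,5); w=state('b'); np.save('pics/kb.npy',w[0],allow_pickle=True); print(current_time())
E
```

```text
F [-0.2 -0.8  0.5]
gap 0.129 [-2.9 -0.1  6.8]
tz [ 0.25  0.89 -0.08] [-5.2  1.7  6.7]
 bar [0.5962 0.2172] axis deg -8.0
 tab along -0.0765 [0.5195 0.2138]
 mark dir deg -8.0
 bar [0.5961 0.2172] axis deg -8.0
 tab along -0.0764 [0.5196 0.215 ]
 mark dir deg -7.9
85.0167
```

Bar axis −8.0°, mark −7.9 to −8.0°: aligned. Sliding the lock home and checking everything.

```bash
python3 - <<'E'
from reg import *
lock(-.078,-.0445); w=state('c')
u=proj(w[0],[[*AX,.05]])[0].astype(int); A=cv2.resize(w[0]['color'][u[1]-75:u[1]+75,u[0]-100:u[0]+100],(400,300),interpolation=2)
move_to([.40,-.04,.42],down(np.pi/2)); w=snap('wrist'); P=cloud(w)
m=box(P,(.38,-.14,.040),(.70,.10,.056))&(w['color'].min(2)>185)
for k,st,ce in comps(m,1500):
    q=P[k]; n=np.linalg.lstsq(np.c_[q[:,:2]-q[:,:2].mean(0),np.ones(len(q))],q[:,2],rcond=None)[0]; print('cover',rect(q),'plane',n.round(4))
save('fin',np.hstack([A,cv2.resize(w['color'][80:380,120:520],(400,300))])); print(current_time(),np.round(current_contact_force(),1))
E
```

```text
F [0.2 0.6 1. ]
gap 0.14174941873245292 [-0.9  4.1  4.7]
F [-7.5  3.9 10.2] [0.5471 0.2162 0.2312]
 bar [0.5964 0.2171] axis deg -7.8
 tab along -0.0448 [0.5513 0.2152]
 mark dir deg -8.0
 bar [0.5963 0.2172] axis deg -7.9
 tab along -0.0447 [0.5513 0.2161]
 mark dir deg -7.8
cover (array([ 0.53741449, -0.02286726]), 235.0795135498047, 127.90312194824219, 6.815741539001465) plane [-0.0017  0.0011  0.0487]
98.725 [ 0.5 -0.3  0.6]
```

View pics/fin.png

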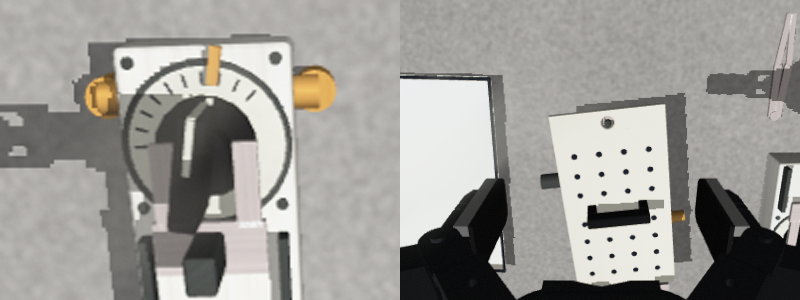

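View (14): the white pointer line faces the brass mark, the fork is home around the hub, and the cover sits square with its hole on the pin. The robot is clear of everything.

```bash
python3 -c "
from cell import *
hand_in(); print(current_time())"
```

```text
the job is handed in; nothing more can be done
the job is handed in; nothing more can be done
```

The job is done and handed in at about 99 s on the robot's clock; no verdict was reported. My last checks all agreed with the task; none failed.

- **Cassettes:** the tray held four, and all four lie flat in a row on the bath floor. One was knocked aside during the run, and I found it again before picking it. The last picture of them was taken before the cover went on, so they were not visible at the end.
- **Cover:** it is under both hooks, with the pin near the centre of its hole. The plate is level (slopes below 0.002), its top measures about 49.7 mm above the bench against 50 mm expected, and its yaw is 6.8° against the bath's 6.6°.
- **Regulator:** I drew the lock back to its stop, then turned the knob. The pointer now stands at −7.8° to −7.9°, with the mark at −7.8° to −8.0°. The lock then slid home against its stop, with a measured travel of 31.7 mm.
- **Small disagreements:**
  - The wrist camera's depth reads about 1 mm low, which I corrected for.
  - Its reading of the hole's distance from the grip was 104.6 mm, against 106 mm nominal. I used 105.5 mm, and the pin fitted.
- **Other items:** I touched none of the other things on the bench, nor the mould in the tray.

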